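Scrub the beaker and show the brush to the inspection camera

ROBOT

A 6-joint arm with a two-finger parallel gripper is mounted at the origin on a cart in front of the work surface, level with it; the furniture and walls round the work are solid. World frame = base frame: x ahead of the robot, y to its left, z up, the work surface at z = 0. Lengths are in mm, angles in rad, forces in N, time in s.
With the tool pointing down it reaches from about 275 to 750 mm from the base axis. Payload 10.2 kg.
Tool frame: the origin (TCP) lies where the fingers leave the gripper's body, on its centre line; the fingertips stand 73 mm ahead of it and the grasp point (between the pads) lies 54 mm ahead of it; z points along the fingers, y is the line along which they close (so a half turn about z gives the same grasp; the last joint's range is limited). The gripper opens to 85 mm and grips with 20 to 120 N. Pads are 22 mm wide; open, the fingers measure 114 mm over their backs; the gripper's body (76 mm by 85 mm) begins 54 mm behind the grasp point. The pads swing forward as they close: fully open they stand 13 mm farther back than shut.
Start: joints at [-1.497, 0.313, 1.498, -0, 1.331, -0.223], TCP at [153.529, -502.056, 303.894] pointing down, gripper open.
Joint ranges: [-2.94, 2.94], [-0.97, 2.17], [0.19, 2.56], [-1.23, 4.37], [0.02, 3.11], [-2.88, 2.88]. Speed limits (rad/s): [2.39, 2.39, 3.01, 3.14, 3.14, 3.14].

INTERFACE

Orientations are given as a unit quaternion [w, x, y, z].
In Python, from rig import ctrl gives the robot as it stands.
- The arm moves only by the shell command python3 -m creep 'ROWS' [OPENING] [FORCE]. ROWS is JSON, a list that holds one entry, the list of rows, each a list of 6 numbers: the shift along the world's x, y, z in units of 25 mm (1.0 is 25 mm), then the turn, a rotation vector about the world's x, y, z in units of 5 degrees (1.0 is 5 degrees). In form: [[[x, y, z, ax, ay, az], ...]]. A call has 1 to 20 rows; each row is the pose to reach, as a shift and turn from the pose commanded when the call began; what a row does not reach only later rows make up. A row lasts 1/12 s, in which the tool goes at most 41.7 mm and 7.16 degrees, less where a joint would pass 70% of its speed; a pose out of reach is approached as far as the arm can. A call with a gripper value outside its range is refused whole. OPENING is the finger opening in mm, from 0 to 85.4, set as the call begins (- or left out, the last holds). The fingers move at their own pace and stop on an object; FORCE is the grip in N (left out, the last holds). Time passes only in rows, so rows that repeat a pose let the fingers close. It gives the time, the measured TCP pose, the force, the opening and the grip force at its end, in the units of the state.
- ctrl.sense(): the state, without advancing time (a new reading comes with each control period).
- ctrl.capture(name): name is "scene" or "top"; returns a dict with "image" (420x560x3 uint8, red, green, blue), "fx", "fy", "cx", "cy" (pixels), "R" (3x3) and "t" (3): a world point X has camera coordinates R X + t. Camera axes: x right, y down, z forward; pixel columns grow to the right and rows downward; lengths in mm; the calibration is good to about 2 mm. A picture is of the moment at which its call begins. There is no depth.
- ctrl.finish_job(): hands the job in; it is judged then, once.
The state is a dict: "time_s": time; "joints": joint angles; "dq": joint speeds; "tau": joint torques, N m; "eef_pos": TCP position; "ee_rot": TCP orientation; "force": force on the tool from outside, world axes, zero at the start; "wrist_torque": the same for the moment, N m; "grip_width": opening from 0.0 (shut) to 1.0 (fully open); "grip_force": force on a finger pad.
Only numpy, scipy, OpenCV 4.12 (cv2) and the standard library are available. Lean on these libraries where they do the work, as an engineer would, in place of code of your own. Each camera call takes 0.05 s, during which the arm holds its last target. There are 200 camera calls.

TASK

Take the beaker brush out of its stand by the handle, put it into the beaker on the desk and scrub up and down twice: each time right down to the bottom, then at least 6 cm up. Then show the green bristle head to the inspection camera: hold it in the air in the middle of the camera's view, 9 cm in front of the lens, the handle above it, so that the brush stands upright in the camera's picture and square across its line of sight (leaning as much as the camera does). Finish while holding it there, still and touching nothing else; leave the beaker standing upright about where it was and leave the other things on the desk alone.

Things in the scene. Friction and masses are not known exactly. Their poses are not given: they have to be found in the camera images.
- brush_handle (a point): centre of the brush's blue square handle, 16 x 16 mm across, 80 mm long (40 mm above and below this point), the place to grip. z axis: along the brush, from bristles to handle; x and y: square to the handle's flat sides. At the start the brush stands upright in its stand, handle up
- brush_head (a point): centre of the brush's green and white bristle head, a rigid cylinder 28 mm in diameter and 72 mm long; it lies on the brush's axis, 114 mm below brush_handle; z axis as for brush_handle
- brush: the whole brush, 190 mm long, about 70 g: handle, round blue guard 48 mm across (flat underside 105 mm above the bristle tip), thin steel stem, bristle head. Origin at the free end of the bristles (the bristle tip), on the brush's axis, 150 mm below brush_handle and 36 mm below brush_head; z axis from the bristles to the handle
- stand: brush stand, fixed: blue round foot 92 mm across and a clear upright tube, 44 mm outside and 37 mm inside diameter, rim 119 mm above the desk. Origin: centre of the underside, z up. The brush's guard rests on the rim, the bristles hang inside the tube; lift the brush straight up by 110 mm or more to free it
- beaker: clear glass beaker with a spout, loose, light (about 110 g), standing on the desk: 73 mm outside diameter, 92 mm high, open at the top, free inside to at least 48 mm diameter, bottom 3 mm thick. Origin: centre of the underside, z up
- camera: inspection camera on its post, fixed: grey foot 100 x 90 mm, steel post, white camera head with a black lens, 0.28 m high in all. Origin: centre of the foot's underside, z up. Seen from the foot the lens looks towards -x, 30 degrees below level
- camera_lens (a point): centre of the front face of the lens, 225 mm above the desk. Axes of the camera head: -x along the line of sight (30 degrees below level), y level and sideways, z up in the camera's picture (square to the line of sight, leaning 30 degrees from vertical, its upper end away from the camera)
- focus_point (a point): the point in the air where the camera sees sharply: on the line of sight 90 mm in front of the lens, 180 mm above the desk; axes as for camera_lens
- indicator: bystander: small white bottle with a narrow red cap, 34 mm across, 80 mm high, origin at the centre of the underside
- red_jar: bystander: white jar with a red cap, 48 mm across, 87 mm high, origin at the centre of the underside
- petri_dish: bystander: flat round petri dish, red inside, 91 mm across, 16 mm high, origin at the centre of the underside
- timer_beige2: bystander: beige bench timer, 70 x 78 x 34 mm, origin at the centre of the underside
Things that resemble listed ones, but are neither listed nor needed, are in the scene too. What is shaped like the brush but brown or pink is not meant.

How it is judged (in metres and radians):
On the way, in this order (a step that is already met when the one before it is completed fails the run):
1. the bristle tip is down at the bottom of the beaker (horizontal distance between brush and beaker below 0.035 m and height (world z) of brush below 0.02 m and angle between brush's own z axis and vertical below 0.5 rad), for 0.05 s.
2. the brush is drawn up, still over or in the beaker (horizontal distance between brush and beaker below 0.035 m and height (world z) of brush above 0.052 m), for 0.05 s.
3. the bristle tip is down at the bottom a second time (all of step 1), for 0.05 s.
4. the brush is drawn up a second time (all of step 2), for 0.05 s.
At the end, for the whole second after the job is handed in: Fingers hold the brush still, bristle head centre within 25 mm of the focus point, axis within 12 degrees of the camera's up axis, handle up, tip over 100 mm above the desk, touching nothing else; the beaker stands upright, at rest, within 60 mm of its start (distance between brush_head and focus_point below 0.025 m and angle between the z axis of brush_head and the z axis of focus_point, either way round below 0.21 rad and angle between brush's own z axis and vertical below 0.9 rad and height (world z) of brush above 0.1 m and contact force between the fingers and brush above 1 N and linear speed of each of brush, beaker below 0.03 m/s and contact force between brush and camera below 0.1 N and contact force between brush and beaker below 0.1 N and contact force between brush and stand below 0.1 N and angle between beaker's own z axis and vertical below 0.1 rad and distance of beaker from where it was at the start of the episode below 0.06 m); the arm keeps its last pose, push and grip.
It fails at once if the beaker is tipped by more than 30 degrees (angle between beaker's own z axis and vertical above 0.52 rad).
It fails at once if the indicator is pushed away by more than 30 mm (distance of indicator from where it was at the start of the episode above 0.03 m).
It fails at once if the red_jar is pushed away by more than 30 mm (distance of red_jar from where it was at the start of the episode above 0.03 m).
It fails at once if the petri_dish is pushed away by more than 30 mm (distance of petri_dish from where it was at the start of the episode above 0.03 m).
It fails at once if the timer_beige2 is pushed away by more than 30 mm (distance of timer_beige2 from where it was at the start of the episode above 0.03 m).
It also fails if it takes over 48 s, if anything falls off the work surface, if the arm or the gripper's body presses on something with over 40 N, if the wrist force passes 120 N, or if a joint passes its speed limit or range.

## Working session

There is one attempt and no reset: what is moved stays moved. The work goes in short steps, Python scripts to look and compute and a shell command to move; the robot and the scene stay as the last step left them, time stands still between calls to the robot, and variables do not carry over. Pictures are saved under pics/ and viewed, at most 10 in all, crops included, and the job is handed in when it is done.

```bash
mkdir -p pics; python3 - <<'E'
from rig import ctrl
import cv2,numpy as np
for n in("scene","top"):
    c=ctrl.capture(n); cv2.imwrite(f"pics/{n}0.png",c["image"][:,:,::-1]); np.savez(n+"0.npz",**c)
    print(n,c["fx"],c["cx"],c["cy"],np.round(c["R"],3).tolist(),np.round(c["t"],1), np.round(-c["R"].T@c["t"]))
print(ctrl.sense())
E
```

```text
scene 387.3969703046138 282.2696862070917 203.0841205504894 [[-0.678, -0.735, 0.006], [-0.541, 0.493, -0.681], [0.498, -0.465, -0.732]] [458.5 259.9 961.4] [-28. 656. 878.]
top 524.9417445965875 274.91040553002233 202.39721265661169 [[-0.001, -1.0, -0.009], [-0.987, 0.003, -0.16], [0.16, 0.009, -0.987]] [ 214.   476.8 1497. ] [ 231.  200. 1556.]
{'time_s': 0.1, 'joints': array([-1.49740664e+00,  3.13392891e-01,  1.49837012e+00,  1.36707246e-05,
        1.33101182e+00, -2.23404953e-01]), 'dq': array([ 0.00032923, -0.0018543 , -0.00267979,  0.00130151,  0.00144956,
        0.00036428]), 'tau': array([ 3.15260797e-03, -4.12898827e+01, -2.60143089e+01, -2.21617233e-04,
        2.97292398e-03,  1.20682952e-06]), 'eef_pos': array([ 153.51648913, -501.89453592,  303.3894567 ]), 'ee_rot': array([-5.88927093e-04,  9.89009378e-01,  1.47851620e-01,  5.09146140e-05]), 'force': array([ 0.28185205, -0.35326965,  0.1211497 ]), 'wrist_torque': array([-0.00391836, -0.03094271,  0.03457897]), 'grip_force': 0.0, 'grip_width': 1.0045756790254847}
```

View pics/scene0.png

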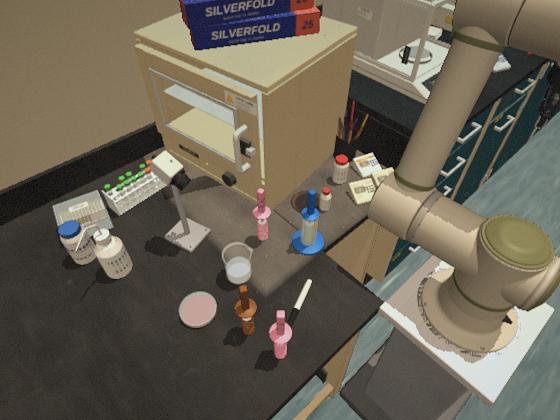

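View pics/top0.png

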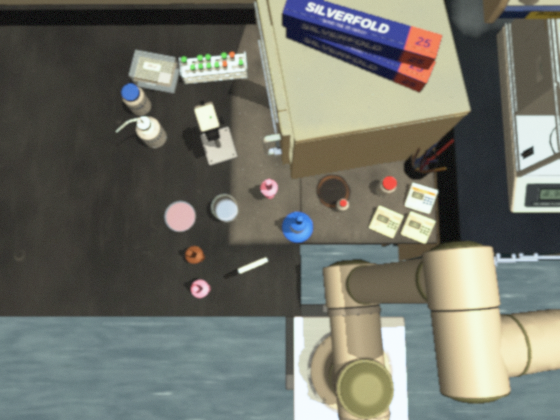

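The blue brush is at scene (310,215) and top (297,226). The beaker is at scene (238,262) and top (225,209), and the inspection camera at scene (180,190) and top (212,130). I'll enlarge both for accurate pixels.

```bash
python3 - <<'E'
import cv2
a=cv2.imread("pics/scene0.png")[140:290,140:340]; cv2.imwrite("pics/sc.png",cv2.resize(a,None,fx=4,fy=4,interpolation=cv2.INTER_CUBIC))
a=cv2.imread("pics/top0.png")[95:245,170:370]; cv2.imwrite("pics/tc.png",cv2.resize(a,None,fx=4,fy=4,interpolation=cv2.INTER_CUBIC))
E
```

```text
(no output)
```

View pics/sc.png

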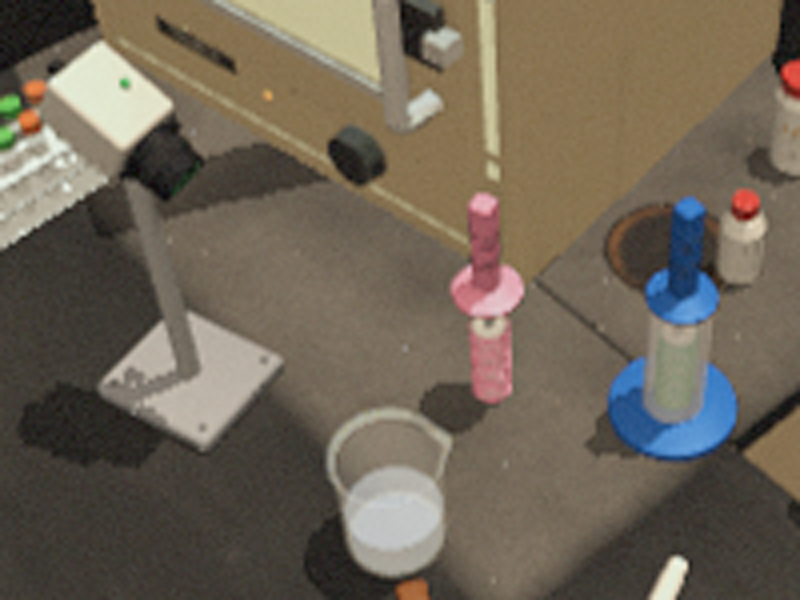

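View pics/tc.png

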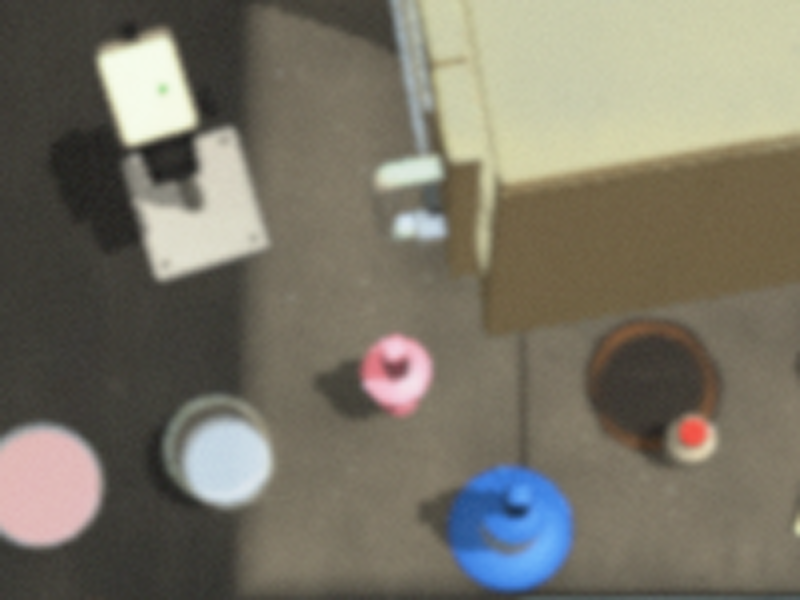

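Scene crop: handle top at (689,208), beaker rim centre near (390,455), base near (393,530), lens front near (185,172). Top crop: handle top at (518,495), foot corners at (235,127), (268,243) and (160,280).

```bash
cat > h.py <<'E'
import numpy as np,cv2
from scipy.optimize import least_squares
S=dict(np.load("scene0.npz"));T=dict(np.load("top0.npz"))
def px(c,X):
    p=c["R"]@np.asarray(X,float)+c["t"]; return np.array([c["fx"]*p[0]/p[2]+c["cx"],c["fy"]*p[1]/p[2]+c["cy"]])
def onz(c,uv,z):
    d=c["R"].T@np.array([(uv[0]-c["cx"])/c["fx"],(uv[1]-c["cy"])/c["fy"],1]); o=-c["R"].T@c["t"]
    return o+d*(z-o[2])/d[2]
def tri(us,ut): return least_squares(lambda X:np.r_[px(S,X)-us,px(T,X)-ut],[450,200,100]).x
sc=lambda x,y:np.array([140+x/4-.4,140+y/4-.4]); tc=lambda x,y:np.array([170+x/4-.4,95+y/4-.4])
E
python3 - <<'E'
from h import *
p=lambda n,v:print(n,np.round(v,1))
p("handle top tri",tri(sc(689,208),tc(518,493)))
p("S z204",onz(S,sc(689,208),204));p("T z204",onz(T,tc(518,493),204))
p("stand foot S z8",onz(S,sc(673,408),8));p("stand foot T",onz(T,tc(511,528),8))
p("guard S z114",onz(S,sc(683,296),114))
p("beaker rim S",onz(S,sc(387,455),92));p("beaker rim T",onz(T,tc(218,444),92))
p("bk base S z3",onz(S,sc(393,532),3));p("T level liquid z30",onz(T,tc(226,462),30))
for c in [(185,312),(283,362),(205,449),(98,390)]: p("footS",onz(S,sc(*c),10))
for c in [(235,127),(268,243),(160,280)]: p("footT",onz(T,tc(*c),10))
p("lens S",onz(S,sc(185,172),225));p("lens T",onz(T,tc(175,170),225))
p("box low corner T z0",onz(T,tc(490,330),0));p("box right",onz(T,[455,117],0)); p("pink",onz(T,tc(397,355),190));p("boxtop corner",onz(T,tc(505,183),350))
S0=S["image"][185:225,295:328,::-1];T0=T["image"][205:245,280:313,::-1]
z=lambda a:cv2.resize(a,(396,480),interpolation=cv2.INTER_CUBIC)
cv2.imwrite("pics/hz.png",np.hstack([z(S0),z(T0)]))
E
```

```text
handle top tri [409.7 149.1 205.3]
S z204 [410.7 148.2 204. ]
T z204 [409.7 148.9 204. ]
stand foot S z8 [407.5 150.3   8. ]
stand foot T [409.4 147.    8. ]
guard S z114 [414.9 141.6 114. ]
beaker rim S [459.2 355.4  92. ]
beaker rim T [459.9 356.2  92. ]
bk base S z3 [462.6 356.9   3. ]
T level liquid z30 [456.1 356.7  30. ]
footS [712.1 354.6  10. ]
footS [624.5 328.9  10. ]
footS [597.8 412.8  10. ]
footS [691.7 440.   10. ]
footT [717.9 355.4  10. ]
footT [626.6 329.2  10. ]
footT [598.2 410.6  10. ]
lens S [623.8 367.4 225. ]
lens T [621.1 372.8 225. ]
box low corner T z0 [560.9 161.3   0. ]
box right [ 748.  -340.5    0. ]
pink [504.  227.8 190. ]
boxtop corner [575.8 160.5 350. ]
```

View pics/hz.png

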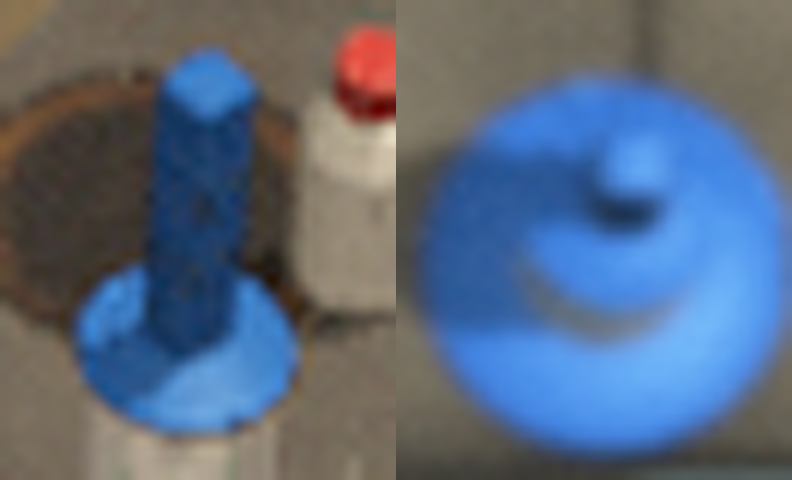

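Both views agree: the brush is at (410,149) with handle yaw about -10°, and the beaker at (460,356). The camera foot centre is (657,384) with yaw 16.2°, so the focus point is about (547,351,180). Now moving above the brush.

```bash
python3 -m creep '[[[2,5,0.3,0,0,2],[4,10,0.3,0,0,5],[6,15,0.3,0,0,7],[8,20,0.3,0,0,9],[10.3,26,0.3,0,0,12.6],[10.3,26,0.3,0,0,12.6],[10.3,26,0.3,0,0,12.6],[10.3,26,0.3,0,0,12.6],[10.3,26,0.3,0,0,12.6],[10.3,26,0.3,0,0,12.6],[10.3,26,0.3,0,0,12.6],[10.3,26,0.3,0,0,12.6],[10.3,26,0.3,0,0,12.6],[10.3,26,0.3,0,0,12.6],[10.3,26,0.3,0,0,12.6],[10.3,26,0.3,0,0,12.6],[10.3,26,0.3,0,0,12.6],[10.3,26,0.3,0,0,12.6],[10.3,26,0.3,0,0,12.6],[10.3,26,0.3,0,0,12.6]]]' 85
```

```text
time_s: 1.77
eef_pos: [410.7, 147.6, 311.1]
ee_rot: [-0.0, 0.766, 0.643, -0.0]
force: [0.8, -0.3, 1.1]
grip_width: 0.993
grip_force: 0.0
```

```bash
python3 -m creep '[[[0,0,-0.8,0,0,0],[0,0,-1.6,0,0,0],[0,0,-2.4,0,0,0],[0,0,-3.2,0,0,0],[0,0,-3.7,0,0,0],[0,0,-3.7,0,0,0],[0,0,-3.7,0,0,0],[0,0,-3.7,0,0,0]]]' 85 && python3 - <<'E'
from rig import ctrl
import cv2
from h import *
print(ctrl.sense()["eef_pos"],ctrl.sense()["force"])
a=[]
for n,s in(("scene",(slice(140,230),slice(250,370))),("top",(slice(170,260),slice(240,360)))):
    c=ctrl.capture(n);a.append(cv2.resize(c["image"][s][:,:,::-1],(400,300),interpolation=cv2.INTER_CUBIC))
cv2.imwrite("pics/g1.png",np.hstack(a))
E
```

```text
time_s: 2.43
eef_pos: [411.4, 147.4, 219.9]
ee_rot: [0.0, 0.766, 0.642, 0.001]
force: [0.2, 0.7, 0.3]
grip_width: 0.995
grip_force: 0.0
[411.38666127 147.36300537 219.92854124] [0.20148653 0.74010742 0.30706714]
```

View pics/g1.png

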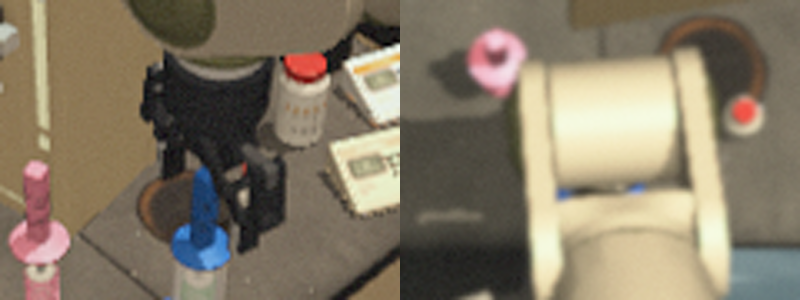

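The handle (crop (205,210)) sits between the two finger tips (172,175) and (248,245), so it is aligned to within a few mm. Closing.

```bash
python3 -m creep '[[[0,0.04,0,0,0,0],[0,0.04,0,0,0,0],[0,0.04,0,0,0,0],[0,0.04,0,0,0,0],[0,0.04,0,0,0,0],[0,0.04,0,0,0,0],[0,0.04,0,0,0,0],[0,0.04,0,0,0,0],[0,0.04,0,0,0,0],[0,0.04,0,0,0,0],[0,0.04,0,0,0,0],[0,0.04,0,0,0,0]]]' 0 60
```

```text
time_s: 3.53
eef_pos: [411.1, 149.0, 219.0]
ee_rot: [0.0, 0.766, 0.643, 0.0]
force: [-0.9, -0.2, 3.5]
grip_width: 0.179
grip_force: 58.4
```

```bash
python3 -m creep '[[[0,0,0.4,0,0,0],[0,0,0.8,0,0,0],[0,0,1.3,0,0,0],[0,0,1.8,0,0,0],[0,0,2.3,0,0,0],[0,0,2.8,0,0,0],[0,0,3.3,0,0,0],[0,0,3.8,0,0,0],[0,0,4.3,0,0,0],[0,0,4.8,0,0,0],[0,0,5.4,0,0,0],[0,0,5.4,0,0,0],[0,0,5.4,0,0,0],[0,0,5.4,0,0,0]]]' && python3 - <<'E'
from rig import ctrl
import cv2
from h import *
s=ctrl.sense();print(s["eef_pos"],s["force"],s["grip_force"],s["joints"])
a=[]
for n,q in(("scene",(slice(100,280),slice(200,360))),):
    c=ctrl.capture(n);a.append(cv2.resize(c["image"][q][:,:,::-1],(528,594),interpolation=cv2.INTER_CUBIC))
p=s["eef_pos"]
for L in (54-40,94,204): print(L,(px(S,p-[0,0,L])-[200,100])*3.3)
cv2.imwrite("pics/g2.png",np.hstack(a))
E
```

```text
time_s: 4.7
eef_pos: [410.8, 148.9, 352.8]
ee_rot: [-0.0, 0.766, 0.643, -0.001]
force: [0.5, -0.1, -1.0]
grip_width: 0.181
grip_force: 58.4
[410.80251148 148.90213918 352.81936075] [ 0.54351547 -0.06724475 -0.98846641] 58.416810035705566 [7.83295987e-02 8.13123309e-02 1.65311041e+00 2.63493077e-06
 1.40876735e+00 2.52798801e-01]
14 [380.71726142 159.97875938]
94 [373.04134877 248.39572357]
204 [363.97306225 352.85110255]
```

View pics/g2.png

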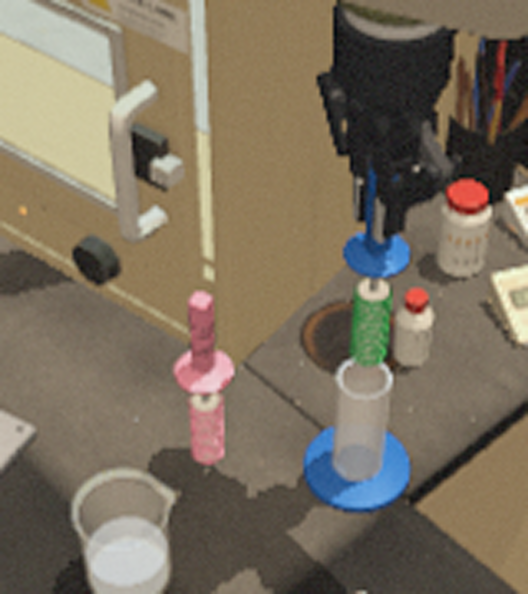

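The brush is held and its bristle bottom is level with the tube rim in this view (370,362), i.e. clear of it. It is straight and close to the predicted position. Moving over the beaker.

```bash
python3 -m creep '[[[0.2,0.8,0,0,0,0],[0.4,1.7,0,0,0,0],[0.6,2.6,0,0,0,0],[0.8,3.5,0,0,0,0],[1,4.4,0,0,0,0],[1.2,5.3,0,0,0,0],[1.5,6.2,0,0,0,0],[1.7,7.1,0,0,0,0],[1.9,7.8,0,0,0,0],[1.97,8.28,0,0,0,0],[1.97,8.28,0,0,0,0],[1.97,8.28,0,0,0,0],[1.97,8.28,0,0,0,0],[1.97,8.28,-0.6,0,0,0],[1.97,8.28,-1.2,0,0,0],[1.97,8.28,-1.2,0,0,0],[1.97,8.28,-1.2,0,0,0]]]' && python3 - <<'E'
from rig import ctrl
import cv2
from h import *
s=ctrl.sense();print(s["eef_pos"],s["force"],s["grip_force"],s["joints"])
a=[]
p=s["eef_pos"]
for n,K,(x,y) in(("scene",S,(180,170)),("top",T,(180,150))):
    c=ctrl.capture(n);a.append(cv2.resize(c["image"][y:y+120,x:x+80][:,:,::-1],(400,600),interpolation=cv2.INTER_CUBIC))
    for L in (94,204): print(n,L,(px(K,p-[0,0,L])-[x,y])*5)
    print((px(K,[460,356,92])-[x,y])*5)
cv2.imwrite("pics/b1.png",np.hstack(a))
E
```

```text
time_s: 6.17
eef_pos: [460.2, 355.3, 323.9]
ee_rot: [-0.0, 0.766, 0.643, -0.001]
force: [0.6, -0.7, -0.2]
grip_width: 0.178
grip_force: 58.5
[460.226206   355.26950017 323.86720445] [ 0.60947065 -0.69841563 -0.22733534] 58.495988845825195 [ 4.56035355e-01  4.26886189e-01  1.28431963e+00 -9.42671195e-05
  1.43148189e+00  6.31252131e-01]
scene 94 [255.29842575 232.47132878]
scene 204 [276.02486902 381.49042605]
[279.83747061 416.3604065 ]
top 94 [194.17446846 235.94145605]
top 204 [216.88730854 269.61158311]
[220.81573647 277.7576773 ]
```

View pics/b1.png

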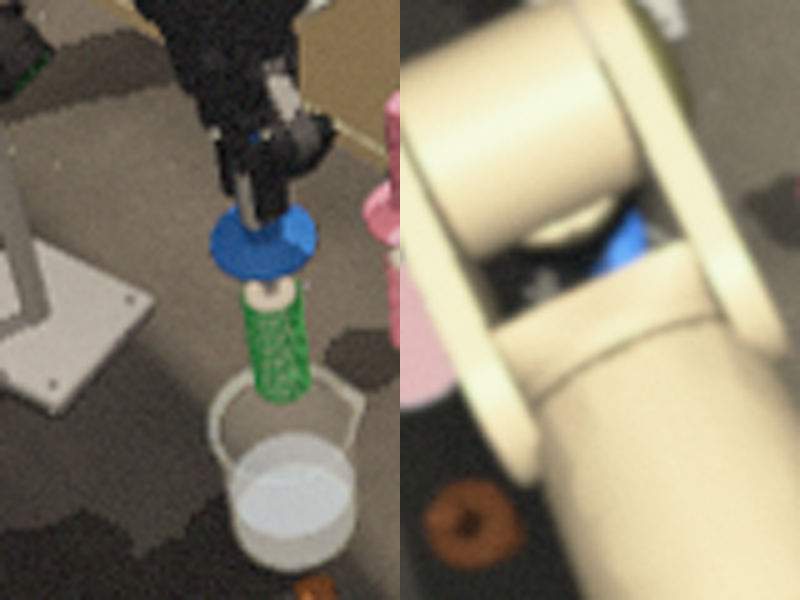

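The bristle tip at (282,388) is above the middle of the beaker rim (280,416). There is about 3 mm of offset, which I correct slightly on the way down for the first stroke.

```bash
python3 -m creep '[[[0.07,0.07,-0.4,0,0,0],[0.07,0.07,-0.8,0,0,0],[0.07,0.07,-1.2,0,0,0],[0.07,0.07,-1.6,0,0,0],[0.07,0.07,-2,0,0,0],[0.07,0.07,-2.4,0,0,0],[0.07,0.07,-2.8,0,0,0],[0.07,0.07,-3.2,0,0,0],[0.07,0.07,-3.6,0,0,0],[0.07,0.07,-3.9,0,0,0],[0.07,0.07,-4.1,0,0,0],[0.07,0.07,-4.2,0,0,0],[0.07,0.07,-4.3,0,0,0],[0.07,0.07,-4.3,0,0,0],[0.07,0.07,-4.3,0,0,0],[0.07,0.07,-4.3,0,0,0]]]'
```

```text
time_s: 7.6
eef_pos: [462.2, 357.8, 216.8]
ee_rot: [0.0, 0.766, 0.643, 0.0]
force: [0.1, 0.5, -0.1]
grip_width: 0.178
grip_force: 58.5
```

```bash
python3 -m creep '[[[0,0,-0.2,0,0,0],[0,0,-0.2,0,0,0],[0,0,-0.2,0,0,0],[0,0,0.4,0,0,0],[0,0,1,0,0,0],[0,0,1.6,0,0,0],[0,0,2.2,0,0,0],[0,0,2.8,0,0,0],[0,0,2.8,0,0,0],[0,0,2.8,0,0,0],[0,0,2.8,0,0,0]]]'; python3 -m creep '[[[0,0,-0.5,0,0,0],[0,0,-1,0,0,0],[0,0,-1.5,0,0,0],[0,0,-2,0,0,0],[0,0,-2.5,0,0,0],[0,0,-2.8,0,0,0],[0,0,-3,0,0,0],[0,0,-3,0,0,0],[0,0,-3,0,0,0],[0,0,-3,0,0,0],[0,0,-3,0,0,0]]]'; python3 -m creep '[[[0,0,0.5,0,0,0],[0,0,1,0,0,0],[0,0,1.6,0,0,0],[0,0,2.2,0,0,0],[0,0,2.8,0,0,0],[0,0,3,0,0,0],[0,0,3,0,0,0],[0,0,3,0,0,0],[0,0,3,0,0,0]]]'
```

```text
time_s: 8.52
eef_pos: [461.8, 357.6, 285.3]
ee_rot: [-0.0, 0.766, 0.643, -0.001]
force: [-0.8, -0.3, -1.0]
grip_width: 0.178
grip_force: 58.5
time_s: 9.43
eef_pos: [462.2, 357.8, 212.1]
ee_rot: [0.0, 0.766, 0.643, 0.001]
force: [0.2, -0.2, -1.0]
grip_width: 0.176
grip_force: 58.5
time_s: 10.18
eef_pos: [461.8, 357.6, 285.4]
ee_rot: [-0.0, 0.766, 0.643, -0.001]
force: [-0.6, 0.3, -1.2]
grip_width: 0.182
grip_force: 58.5
```

```bash
python3 -m creep '[[[0,0,0.8,0,0,0],[0,0,1.6,0,0,0],[0,0,2.4,0,0,0],[0,0,3,0,0,0],[0,0,3,0.28,-0.96,0],[0,-0.2,3,0.56,-1.92,0],[0,-0.4,3,0.84,-2.88,0],[0,-0.6,3,1.12,-3.84,0],[0,-0.9,2.7,1.4,-4.8,0],[0.1,-1.2,2.3,1.67,-5.76,0],[0.15,-1.2,2,1.67,-5.76,0],[0.15,-1.2,1.63,1.67,-5.76,0],[0.15,-1.2,1.63,1.67,-5.76,0],[0.15,-1.2,1.63,1.67,-5.76,0],[0.15,-1.2,1.63,1.67,-5.76,0],[0.15,-1.2,1.63,1.67,-5.76,0]]]' && python3 - <<'E'
from rig import ctrl
import cv2
from h import *
from scipy.spatial.transform import Rotation as Ro
s=ctrl.sense();q=s["ee_rot"];p=s["eef_pos"]
z=Ro.from_quat(q[[1,2,3,0]]).as_matrix()[:,2];print(p,-z,"head",p+169*z,"tip",p+205*z)
a=[]
for n,K,(x,y) in(("scene",S,(140,130)),("top",T,(170,80))):
    c=ctrl.capture(n);a.append(cv2.resize(c["image"][y:y+150,x:x+100][:,:,::-1],(400,600),interpolation=cv2.INTER_CUBIC))
    for L in (99,169,205): print(n,L,(px(K,p+L*z)-[x,y])*4)
cv2.imwrite("pics/f1.png",np.hstack(a))
E
```

```text
time_s: 11.52
eef_pos: [466.1, 328.0, 327.6]
ee_rot: [0.104, 0.74, 0.621, 0.237]
force: [-0.3, 0.3, -0.7]
grip_width: 0.181
grip_force: 58.7
[466.14356366 327.99538093 327.58838177] [-0.48012031 -0.13938338  0.86605817] head [547.28389644 351.55117294 181.22455065] tip [564.56822768 356.56897479 150.04645645]
scene 99 [323.68821683 267.64474514]
scene 169 [288.45266949 315.28636026]
scene 205 [271.9372627  337.61666908]
top 99 [215.56269903 383.18288363]
top 169 [211.23711762 353.15534706]
top 205 [209.16505468 338.77139729]
```

View pics/f1.png

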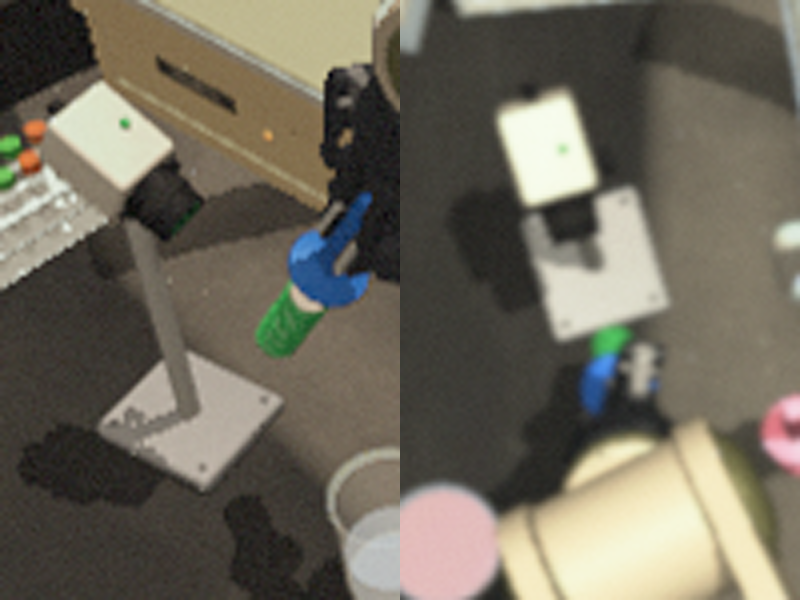

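The green head is at scene crop (290,320) and top crop (210,345). That matches the prediction, and it is centred along the lens axis and clear of everything. Handing in.

```bash
python3 -m creep '[[[0,0,-0.04,0,0,0],[0,0,-0.04,0,0,0],[0,0,-0.04,0,0,0],[0,0,-0.04,0,0,0],[0,0,-0.04,0,0,0],[0,0,-0.04,0,0,0]]]'; python3 -c "
from rig import ctrl
print(ctrl.finish_job())"
```

```text
time_s: 12.12
eef_pos: [465.8, 327.7, 326.2]
ee_rot: [0.105, 0.74, 0.621, 0.237]
force: [-0.9, -0.4, -1.1]
grip_width: 0.175
grip_force: 58.7
the job is handed in; nothing more can be done
None
```

I scrubbed the beaker twice with the brush and handed the job in at about 12 s; no verdict came back. By my measurements the bristle head is held within a few mm of the focus point, leaning 30° to match the camera, and touching nothing else.

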